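Fit the crank to the hand mill and wind it

ROBOT

A 6-joint arm with a two-finger parallel gripper is mounted at the origin on the work surface. World frame = base frame: x ahead of the robot, y to its left, z up, the work surface at z = 0. Lengths are in m, angles in rad, forces in N, time in s.
With the tool pointing down it reaches from about 0.225 to 0.875 m from the base axis. Payload 3.4 kg.
Tool frame: the origin (TCP) lies on the centre line of the jaws, within the pads' length; the fingertips stand 25 mm ahead of it and the grasp point (between the pads) lies 6 mm ahead of it (r.tcp_to_tips is the x of the fingertips in the tool frame, in m); x points along the fingers, z is the direction in which the jaws open and shut, and the axes are right-handed (so a half turn about x gives the same grasp; the last joint's range is limited). The gripper opens to 85 mm and grips with 20 to 120 N. Pads are 22 mm wide; open, the fingers measure 114 mm over their backs; the gripper's body (76 mm by 85 mm) begins 54 mm behind the grasp point. The pads swing forward as they close: fully open they stand 13 mm farther back than shut.
Start: joints at [-1.469, 0.276, 1.505, -0, 1.361, -0.121], TCP at [0.127, -0.561, 0.256] pointing down, gripper open.
Joint ranges: [-2.89, 2.89], [-0.75, 2.08], [0.22, 2.7], [-1.18, 4.32], [0.11, 2.71], [-2.7, 2.7]. Speed limits (rad/s): [2.57, 2.57, 3.14, 3.14, 3.14, 3.14].

INTERFACE

Orientations are given as a unit quaternion [x, y, z, w].
In Python, from workcell import r gives the robot as it stands.
- The arm moves only by the tool carry_out, never from a script. Its arguments are lists of equal length, an entry for each row: "slide": the shift along the tool's x, y, z in m, a list of three; "turn": the turn, a rotation vector about the tool's x, y, z in rad, a list of three; "grip": the gripper's target within -1 to 1 (shut at 1, half-way at 0, fully open at -1). In form: {"slide": [[x, y, z], ...], "turn": [[ax, ay, az], ...], "grip": [grip, ...]}. A call has 1 to 8 rows; each row is the pose to reach, as a shift and turn from the pose commanded when the call began, along the tool's axes at that moment; what a row does not reach only later rows make up. A row lasts 1/12 s, in which the tool goes at most 41.7 mm and 7.16 degrees, less where a joint would pass 70% of its speed; a pose out of reach is approached as far as the arm can. A call with a gripper value outside its range is refused whole. The fingers move at their own pace and stop on an object; "force" is the grip in N (left out, the last holds). Time passes only in rows, so rows that repeat a pose let the fingers close. It gives the time, the measured TCP pose, the force and the opening at its end, in the units of the state.
- r.state(): the state, without advancing time (a new reading comes with each control period).
- r.camera(name): name is "side" or "top" or "wrist"; returns the picture (420x560x3 uint8, red, green, blue); there is no depth.
- r.calibration(name): a dict with "K" (3x3 intrinsics, pixels), "dist" ([k1, k2, p1, p2, k3] as OpenCV has them; the pictures are not rectified), "R" (3x3) and "t" (3): a world point X has camera coordinates R X + t. Camera axes: x right, y down, z forward; pixel columns grow to the right and rows downward; lengths in m; the calibration is good to about 2 mm. A picture is of the moment at which its call begins: read the wrist's pose just before it. calibration takes no time and is no camera call; for the wrist camera it gives the pose at the moment of the call.
- r.hand_in(): hands the job in, once; it reports no verdict.
Trained networks look in the newest picture that a camera, given by its name, has taken for a name from the list of things; names that differ only in an ending like _2 or _b are one class to them, and where a whole thing is asked for, a point or a joint stands for the part that bears it (a point fixed in the world has none). Each returns a list of dicts, best first, with "confidence" (0 to 1); they miss things now and then, are a little off and sometimes report something else, mostly with a low value. They report only what shows in the picture. A call takes as long as a camera call. They do not tell look-alikes from the thing itself.
- r.boxes_of(thing, camera): "centre" ([column, row] in pixels, amid what is visible of it).
- r.spot_point(thing, camera): "centre" ([column, row] in pixels: a listed point, or the origin of a listed thing).
The state is a dict: "time": time; "joint_positions": joint angles; "joint_velocities": joint speeds; "joint_efforts": joint torques, N m; "position": TCP position; "orientation": TCP orientation; "wrist_force": force on the tool from outside, world axes, zero at the start; "moment": the same for the moment, N m; "grip_width": opening from 0.0 (shut) to 1.0 (fully open).
Only numpy, scipy, OpenCV 4.12 (cv2) and the standard library are available. Lean on these libraries where they do the work, as an engineer would, in place of code of your own. Each camera call takes 0.05 s, during which the arm holds its last target.

TASK

Try out the donated hand mill before it goes on sale: pick up its loose crank, fit the crank's square socket fully home over the square shaft on top of the mill without forcing it, then wind the crank clockwise (seen from above) through at least two full turns. Leave the crank sitting flat and fully home on the mill, let go of it, and leave the other goods where they stand.

Things in the scene. Friction and masses are not known exactly. Their poses are not given: they have to be found in the camera images.
- mill_seat (a point): Fixed hand mill: round white housing, black foot 136 mm wide, top 88 mm wide, blue drawer in front. This point: on the upright shaft's axis, in the top plane of the round steel collar (42 mm wide, 165 mm above the table) on which the fitted crank's hub rests; z up. Over 30 N between crank and mill before it is home counts as forcing.
- shaft_tip (a point): Top end of the mill's upright steel shaft when up, 20 mm above mill_seat: a 14 mm square, its edge bevelled 1.5 mm. How the square is turned about z differs each time and is NOT reported (this point's x, y are the housing's, never the square's): press lightly, turn the socket up to a quarter turn until it drops over. Sprung: gives from 3 N, +0.9 N per mm, hard stop at 10 mm down; springs back.
- shaft (a joint): How far the mill's shaft has been turned, rad: 0 at the start, growing clockwise seen from above, counting on over full turns, no end stop. Turns against a steady friction of about 0.1 Nm and stays where it is left.
- crank_hub (a point): Loose crank, 0.15 to 0.25 kg, standing on its hub, arm level. This point: centre of the white hub, 24 mm above its underside (hub 48 mm high: 32 x 32 mm up to 26 mm, above that a 26 x 26 mm block to hold while fitting, from above, fingers on the two sides beside the arm). x points along the arm to the knob, z up the hub's axis. Fitted, this point is 24 mm above mill_seat.
- crank_socket (a point): Middle of the hub's underside, where a square socket 15.8 mm wide and 21.5 mm deep opens downwards, its sides parallel and square to the arm. The aluminium arm is 13 mm wide, from 20 to 26 mm above this point. Axes as crank_hub.
- crank_knob (a point): Centre of the crank's upright round red knob: 22 mm diameter, 40 mm high (27 to 67 mm above the hub's underside), 78 mm from the hub's axis along x, this point 24 mm higher than crank_hub. The knob spins freely on its upright axis, so a hand holding it can follow the circle without turning.
- bowl_mid (a point): Bystander to leave alone: blue plastic bowl, 150 mm wide, 75 mm high; this point is about half-way up its middle.
- canister_mid (a point): Bystander to leave alone: red closed canister, 80 mm diameter, 120 mm high; this point is about half-way up its middle.
- jug_mid (a point): Bystander to leave alone: clear glass jug with a handle, 90 mm wide, 130 mm high; this point is about half-way up its middle.
- tub_mid (a point): Bystander to leave alone: yellow open tub, 84 mm wide, 85 mm high; this point is about half-way up its middle.
- spatula_mid (a point): Bystander to leave alone: green-handled spatula, 240 mm long, lying flat; this point is about half-way up its middle.
- measure_mid (a point): Bystander to leave alone: small orange measuring cup, 48 mm wide, 32 mm high; this point is about half-way up its middle.
- jar_mid (a point): Bystander to leave alone: amber glass jar, 68 mm diameter, 90 mm high; this point is about half-way up its middle.
Not all that is in view belongs to the job. Of the things like the part that bears crank_hub, leave any that is pink; of the rest the smaller one is meant. Leave any red look-alike of the part that bears mill_seat alone.

How it is judged:
By the outcome, as a careful person would: the job done as asked, in the order asked, and still so for the second after the job is handed in, with the robot touching nothing.
It also fails if it takes over 72 s, if anything falls off the work surface, if the arm or the gripper's body presses on something with over 40 N, if the wrist force passes 120 N, or if a joint passes its speed limit or range.

## Working session

There is one attempt and no reset: what is moved stays moved. The work goes in short steps, Python scripts to look and compute and a tool call to move; the robot and the scene stay as the last step left them, time stands still between calls to the robot, and variables do not carry over. Pictures are saved under pics/ and viewed, and the job is handed in when it is done.

Besides the shell and the picture viewer there is one more tool, called after "Call:" as name(argument=value, ...) on one line, values as JSON. carry_out: Moves the arm, as the interface text tells. Its arguments: {"type":"object","properties":{"slide":{"type":"array"},"turn":{"type":"array"},"grip":{"type":"array"},"force":{"type":"number"}},"required":["slide","turn","grip"]}

```bash
mkdir -p pics; ls; python3 - <<'E'
from workcell import r
import cv2
print(r.state(), r.tcp_to_tips)
for c in ["top","side","wrist"]:
    im=r.camera(c); cv2.imwrite(f"pics/{c}0.png",im[:,:,::-1])
    for t in ["crank_hub","crank_knob","mill_seat","shaft_tip"]:
        try: print(c,t,[(d["centre"],round(d["confidence"],2)) for d in r.spot_point(t,c)][:4])
        except Exception as e: print(c,t,e)
print(r.state()["time"])
E
```

```text
pics
{'time': 0.0, 'joint_positions': array([-1.46901531e+00,  2.76637078e-01,  1.50618821e+00,  2.00292811e-05,
        1.36071028e+00, -1.21001869e-01]), 'joint_velocities': array([ 0.00199318,  0.00020411,  0.0010581 , -0.00029732, -0.00027928,
        0.00029502]), 'joint_efforts': array([ 4.50601483e-04, -4.16777050e+01, -2.45804822e+01, -6.64750951e-05,
        1.09242741e-02,  5.06658310e-06]), 'position': array([ 0.12699142, -0.56028101,  0.25539374]), 'orientation': array([ 0.44181675,  0.55295671, -0.44082631,  0.55200453]), 'wrist_force': array([-0.21196672,  0.3307403 ,  0.54117855]), 'moment': array([-0.01345264, -0.03709846,  0.01405243]), 'grip_width': 0.9987461677112094} 0.025
top crank_hub [([191.7, 288.2], 0.95), ([223.2, 205.6], 0.79), ([209.6, 232.8], 0.56)]
top crank_knob [([200.7, 182.0], 0.68), ([211.4, 263.2], 0.67), ([156.6, 310.7], 0.64)]
top mill_seat [([357.2, 225.8], 0.91), ([393.6, 303.5], 0.71), ([141.3, 192.9], 0.38)]
top shaft_tip [([394.1, 301.1], 0.92), ([353.5, 223.6], 0.61)]
side crank_hub [([201.3, 237.5], 0.76), ([268.9, 223.6], 0.65)]
side crank_knob [([229.5, 233.3], 0.79), ([274.5, 261.9], 0.72), ([272.4, 208.1], 0.64)]
side mill_seat [([326.2, 234.7], 0.91)]
side shaft_tip [([329.6, 229.6], 0.69)]
wrist crank_hub []
wrist crank_knob []
wrist mill_seat []
wrist shaft_tip []
0.75
```

View pics/top0.png

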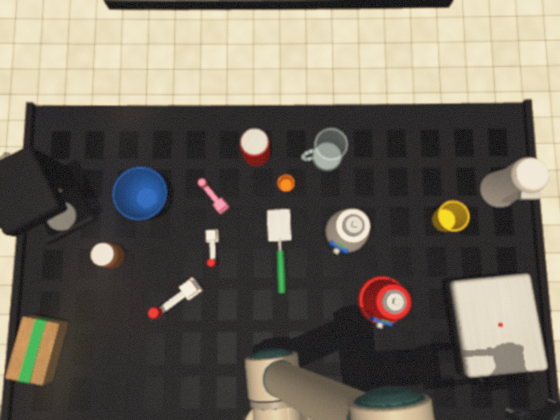

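View pics/side0.png

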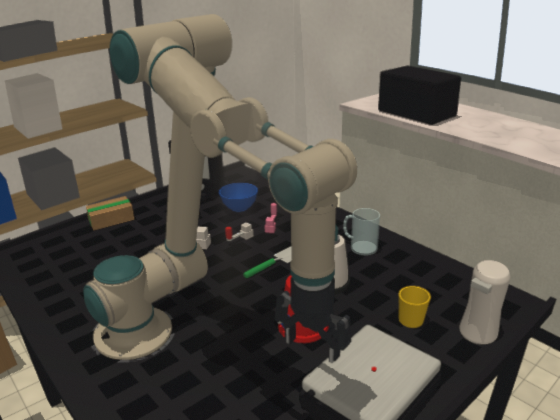

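```bash
python3 - <<'E'
import cv2
im=cv2.imread("pics/top0.png")
cv2.imwrite("pics/top0c.png",cv2.resize(im[150:350,130:260],None,fx=4.5,fy=3*1.0 if 0 else 3,interpolation=cv2.INTER_CUBIC) if 0 else cv2.resize(im[160:340,130:260],None,fx=3.3,fy=3.3,interpolation=cv2.INTER_CUBIC))
im=cv2.imread("pics/side0.png")
cv2.imwrite("pics/side0c.png",cv2.resize(im[180:300,160:380],None,fx=3.6,fy=3.6,interpolation=cv2.INTER_CUBIC))
E
```

```text
(no output)
```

View pics/top0c.png

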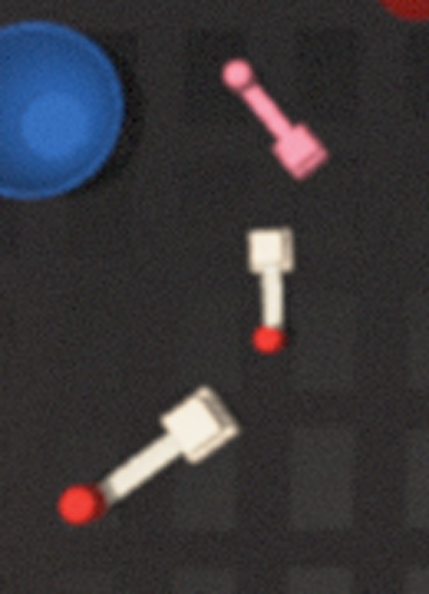

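View pics/side0c.png

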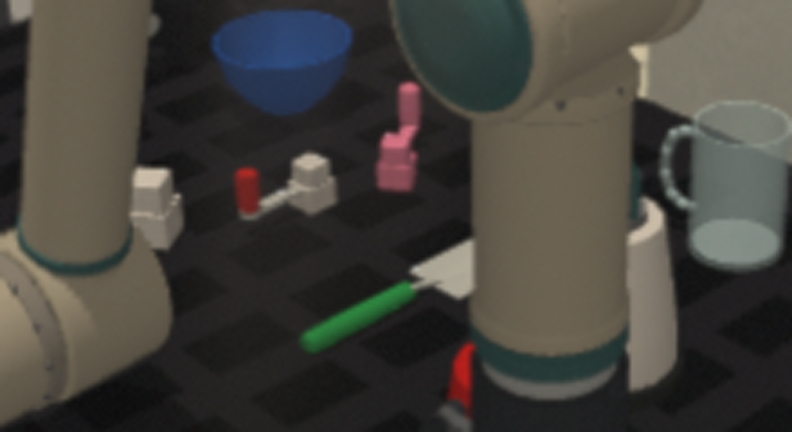

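Candidates for the crank in the top picture: pink at (213,195), small white with hub (212,235) and knob (211,263), and large white with hub (191,288) and knob (155,312). I choose the small white one. For the mill, I use the white one at (352,226) and leave the red one at (393,300) alone.

```bash
cat > h.py <<'E'
import numpy as np, cv2
from workcell import r
def ray(px,c):
    k=c; K=np.array(k["K"]);d=np.array(k["dist"]);R=np.array(k["R"]);t=np.array(k["t"])
    u=cv2.undistortPoints(np.array([[px]],float),K,d)[0,0]
    v=R.T@np.array([u[0],u[1],1]); o=-R.T@t
    return o,v
def atz(px,c,z):
    o,v=ray(px,c); return o+v*(z-o[2])/v[2]
def proj(X,c):
    K=np.array(c["K"]);d=np.array(c["dist"]);R=np.array(c["R"]);t=np.array(c["t"])
    return cv2.projectPoints(np.array([X],float),cv2.Rodrigues(R)[0],t,K,d)[0].ravel()
from scipy.spatial.transform import Rotation as Ro
def tool():
    s=r.state(); return s["position"],Ro.from_quat(s["orientation"]).as_matrix(),s
E
python3 - <<'E'
from h import *
c=r.calibration("top")
print("cam",ray((280,210),c))
h=atz((211.8,235.5),c,.048);k=atz((211.2,263),c,.067);print("hub",h,"knob",k,np.linalg.norm((h-k)[:2]))
h2=atz((209.6+0,288),c,.024)
print("spot hub .024",atz((209.6,232.8),c,.024),"knob .048",atz((211.4,263.2),c,.048))
for p in [(353.5,223.6),(357.2,225.8)]: print("mill",atz(p,c,.185),atz(p,c,.165))
p,R,s=tool();print(p,R)
im=r.camera("top")[:,:,::-1]
cv2.imwrite("pics/mill1.png",cv2.resize(im[190:270,310:390],None,fx=7,fy=7,interpolation=cv2.INTER_CUBIC))
cs=r.calibration("side")
for X in (h,k): print(proj(X,cs))
cw=r.calibration("wrist");o=-np.array(cw["R"]).T@cw["t"]
print("wrist cam in tool",R.T@(o-p), R.T@np.array(cw["R"])[2], cw["K"])
E
```

```text
cam (array([ 0.39194232, -0.00531547,  1.45047191]), array([ 1.56598820e-01,  6.25304670e-04, -9.87665526e-01]))
hub [0.54297613 0.18785288 0.048     ] knob [0.46500579 0.18568543 0.067     ] 0.07800046033053833
spot hub .024 [0.55337069 0.19756539 0.024     ] knob .048 [0.46545003 0.18774305 0.048     ]
mill [ 0.55625003 -0.19156912  0.185     ] [ 0.55884681 -0.19451275  0.165     ]
mill [ 0.55054454 -0.2008054   0.185     ] [ 0.55305115 -0.203895    0.165     ]
[ 0.12704137 -0.56082066  0.25635379] [[ 7.73381122e-06  9.75283680e-01  2.20956431e-01]
 [-1.44491854e-04  2.20956429e-01 -9.75283669e-01]
 [-9.99999990e-01 -2.43837445e-05  1.42629382e-04]]
[245.78112028 224.99675516]
[227.60348243 228.05680916]
wrist cam in tool [-0.11655223  0.06883513  0.00049102] [ 0.96231035 -0.27195074  0.00126166] [[328.91050361   0.         278.72472124]
 [  0.         328.91050361 208.32106918]
 [  0.           0.           1.        ]]
```

View pics/mill1.png

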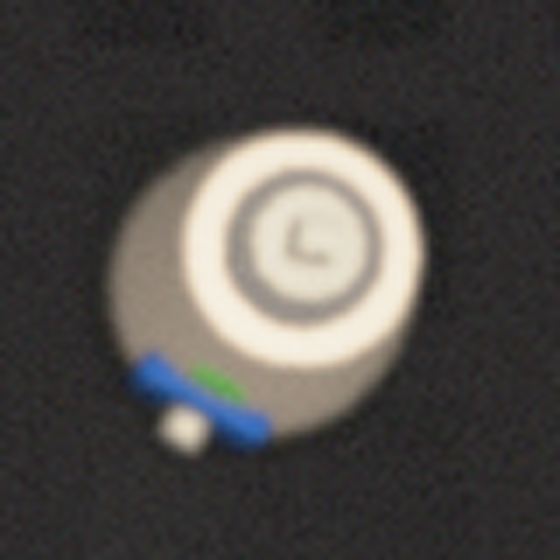

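The hub–knob distance comes out at 78.0 mm, which fits. Next I look at the mill from above with the wrist camera, on the way to the crank.

Call:
carry_out(slide=[[-0.045, 0.01, -0.005], [-0.045, 0.04, -0.02], [-0.045, 0.075, -0.04], [-0.045, 0.112, -0.059], [-0.045, 0.148, -0.078], [-0.045, 0.185, -0.097], [-0.045, 0.221, -0.116], [-0.045, 0.258, -0.135]], turn=[[0, 0, 0], [0.03, 0, 0], [0.06, 0, 0], [0.09, 0, 0], [0.12, 0, 0], [0.15, 0, 0], [0.18, 0, 0], [0.195, 0, 0]], grip=[-1, -1, -1, -1, -1, -1, -1, -1])

```text
time: 1.47
position: [0.3499, -0.3707, 0.3016]
orientation: [0.493, 0.506, -0.494, 0.507]
wrist_force: [0.4, -0.9, 0.5]
grip_width: 1.002
```

```bash
python3 - <<'E'
from h import *
p,R,s=tool();print(s["time"],p,R)
c=r.calibration("top")
m=atz((353.57,225.1),c,.165); m[2]=.30
print(m,R.T@(m-p))
E
```

```text
1.4667 [ 0.34990035 -0.37065573  0.30158785] [[ 3.46483538e-04  9.99658864e-01  2.61158049e-02]
 [-7.17385316e-04  2.61160482e-02 -9.99658660e-01]
 [-9.99999683e-01  3.27630174e-04  7.26189371e-04]]
[ 0.55493432 -0.19457735  0.3       ] [ 0.00153258  0.20956197 -0.1706648 ]
```

Call:
carry_out(slide=[[0, 0.03, -0.024], [0, 0.06, -0.049], [0, 0.09, -0.073], [0, 0.12, -0.098], [0, 0.15, -0.122], [0, 0.18, -0.147], [0, 0.205, -0.165], [0, 0.21, -0.171]], turn=[[0, 0, 0], [0, 0, 0], [0, 0, 0], [0, 0, 0], [0, 0, 0], [0, 0, 0], [0, 0, 0], [0, 0, 0]], grip=[-1, -1, -1, -1, -1, -1, -1, -1])

```text
time: 2.13
position: [0.5576, -0.1922, 0.3009]
orientation: [0.493, 0.508, -0.491, 0.508]
wrist_force: [0.4, -0.5, 0.0]
grip_width: 0.999
```

```bash
python3 - <<'E'
from h import *
import json
p,R,s=tool();print(s["time"],p,s["joint_velocities"].max())
c=r.calibration("wrist"); im=r.camera("wrist")[:,:,::-1]
cv2.imwrite("pics/w1.png",im)
json.dump({k:np.array(v).tolist() for k,v in c.items()},open("w1.json","w"))
print(proj([.555,-.1946,.165],c),[(d["centre"],d["confidence"]) for d in r.spot_point("shaft_tip","wrist")],[(d["centre"],d["confidence"]) for d in r.spot_point("mill_seat","wrist")])
E
```

```text
2.1333 [ 0.55763872 -0.1921657   0.30093847] 0.1148849259687707
[280.88541607 209.20145826] [([280.0, 210.7], 0.69)] [([280.7, 204.9], 0.85)]
```

View pics/w1.png

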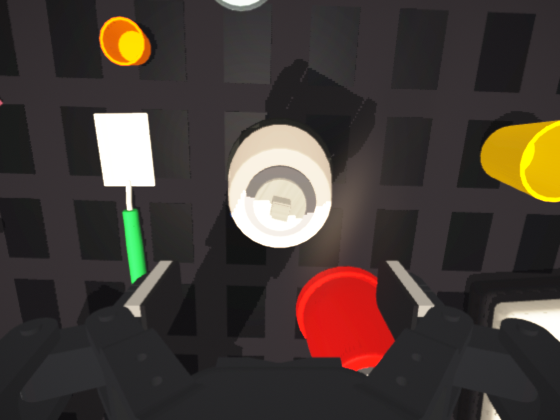

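```bash
python3 - <<'E'
from h import *
im=cv2.imread("pics/w1.png")
a=im[160:260,230:330]
a=cv2.resize(a,None,fx=6,fy=6,interpolation=cv2.INTER_CUBIC)
g=(np.clip((a.astype(float)-100)*1.65,0,255)).astype(np.uint8)
cv2.imwrite("pics/w1c.png",g)
E
```

```text
(no output)
```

View pics/w1c.png

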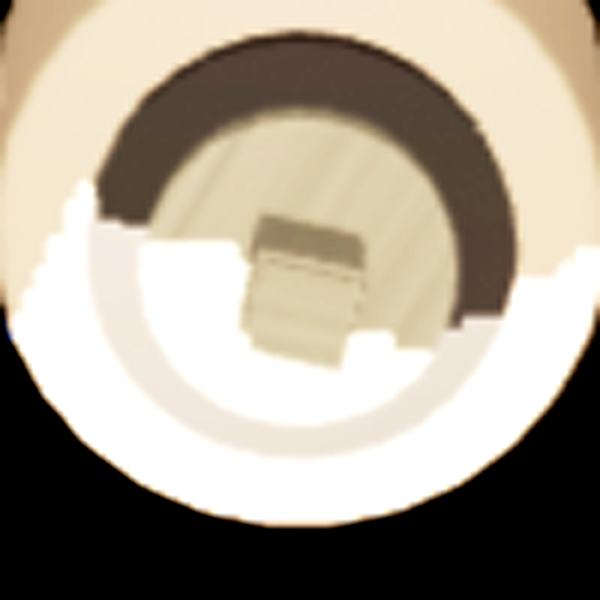

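```bash
python3 - <<'E'
from h import *
import json
c=json.load(open("w1.json"))
f=lambda x,y:(230+x/6-.4,160+y/6-.4)
print("collar",atz(f(301,267),c,.165),atz((280.7,204.9),c,.165))
def ang(a,b,z):
    d=atz(f(*b),c,z)-atz(f(*a),c,z); return np.degrees(np.arctan2(d[1],d[0])), np.linalg.norm(d)
print(ang((262,213),(364,238),.165),ang((248,346),(338,368),.185),ang((258,255),(365,280),.185),ang((258,255),(244,340),.185),ang((364,278),(342,366),.185))
cc=np.mean([atz(f(*q),c,.185) for q in [(256,256),(365,280),(341,368),(242,342)]],0);print("tip",cc)
E
```

```text
collar [ 0.55918245 -0.1935722   0.165     ] [ 0.55854782 -0.19433518  0.165     ]
(np.float64(-102.3483119011065), np.float64(0.013859416323688334)) (np.float64(-102.5757595497566), np.float64(0.011476113368801503)) (np.float64(-101.79025467000795), np.float64(0.013433792320911572)) (np.float64(172.45188048657857), np.float64(0.010964364177325164)) (np.float64(168.74091526566164), np.float64(0.011578178531669741))
tip [ 0.55880747 -0.19352845  0.185     ]
```

```bash
python3 - <<'E'
from h import *
import json
p,R,s=tool();print(s["time"],p,np.abs(s["joint_velocities"]).max())
c=r.calibration("wrist"); im=r.camera("wrist")[:,:,::-1]
cv2.imwrite("pics/w2.png",im)
json.dump({k:np.array(v).tolist() for k,v in c.items()},open("w2.json","w"))
a=im[160:260,230:330]
a=cv2.resize(a,None,fx=6,fy=6,interpolation=cv2.INTER_CUBIC)
cv2.imwrite("pics/w2c.png",(np.clip((a.astype(float)-100)*1.65,0,255)).astype(np.uint8))
p,R,s=tool();print(s["time"],p,np.abs(s["joint_velocities"]).max(),R)
for n in (.024,): print(R.T@(np.array([.543,.188,.2])-p))
E
```

```text
2.2833 [ 0.55379238 -0.19517394  0.30098932] 0.03354549722929385
2.3333 [ 0.55322906 -0.19582347  0.30112294] 0.023344371463580916 [[-1.32945508e-03  9.99610041e-01  2.78926246e-02]
 [-7.14616011e-04  2.78916925e-02 -9.99610696e-01]
 [-9.99998861e-01 -1.34887004e-03  6.77256587e-04]]
[ 0.10086213  0.00061682 -0.38402785]
```

View pics/w2c.png

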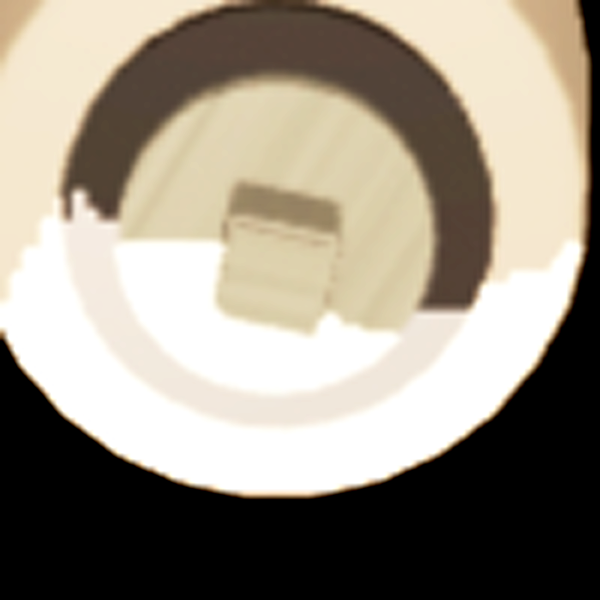

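```bash
python3 - <<'E'
from h import *
import json
c=json.load(open("w2.json"))
f=lambda x,y:(230+x/6-.4,160+y/6-.4)
print("collar",atz(f(276.5,235),c,.165))
cc=np.mean([atz(f(*q),c,.185) for q in [(228,222),(340,247),(315,335),(217,310)]],0);print("tip",cc)
E
```

```text
collar [ 0.55904308 -0.19351607  0.165     ]
tip [ 0.5585768  -0.19348666  0.185     ]
```

Call:
carry_out(slide=[[0, 0, -0.03], [0, 0, -0.068], [0.01, 0, -0.108], [0.02, 0, -0.148], [0.03, 0, -0.188], [0.04, 0, -0.228], [0.05, 0, -0.268], [0.06, 0, -0.308]], turn=[[0, 0, 0], [0, 0, 0], [0, 0, 0], [0, 0, 0], [0, 0, 0], [0, 0, 0], [0, 0, 0], [0, 0, 0]], grip=[-1, -1, -1, -1, -1, -1, -1, -1])

```text
time: 3.0
position: [0.5446, 0.1122, 0.2414]
orientation: [0.494, 0.506, -0.494, 0.507]
wrist_force: [0.3, -0.9, -0.5]
grip_width: 0.997
```

Call:
carry_out(slide=[[0.015, 0, -0.03], [0.03, 0, -0.055], [0.045, 0, -0.07], [0.05, 0, -0.075], [0.05, 0, -0.075]], turn=[[0, 0, 0], [0, 0, 0], [0, 0, 0], [0, 0, 0], [0, 0, 0]], grip=[-1, -1, -1, -1, -1])

```text
time: 3.42
position: [0.5423, 0.1866, 0.1901]
orientation: [0.492, 0.507, -0.494, 0.506]
wrist_force: [-0.8, 0.2, 1.2]
grip_width: 0.998
```

```bash
python3 - <<'E'
from h import *
import json
r.camera("top")
p,R,s=tool()
c=r.calibration("wrist"); im=r.camera("wrist")[:,:,::-1]
json.dump({k:np.array(v).tolist() for k,v in c.items()},open("w3.json","w"))
cv2.imwrite("pics/w3.png",im)
print(s["time"],p,R[:,2],np.abs(s["joint_velocities"]).max())
print(proj([.543,.188,.048],c))
for t in ["crank_hub","crank_knob"]: print([(d["centre"],round(d["confidence"],2)) for d in r.spot_point(t,"wrist")])
E
```

```text
3.4667 [0.54309372 0.18598933 0.19115882] [ 0.0271868  -0.99962937  0.00141201] 0.02628303766939478
[275.00633801 203.06783983]
[([308.0, 88.4], 0.95), ([209.6, 341.0], 0.89), ([266.7, 189.9], 0.74)]
[([273.3, 284.5], 0.76)]
```

View pics/w3.png

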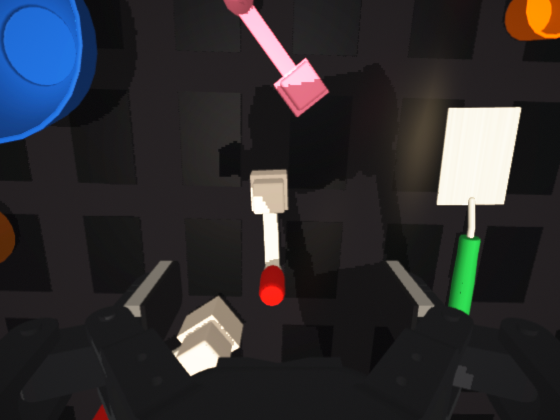

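```bash
python3 - <<'E'
from h import *
im=cv2.imread("pics/w3.png")
a=im[165:315,230:320]
cv2.imwrite("pics/w3c.png",cv2.resize(a,None,fx=5,fy=5,interpolation=cv2.INTER_CUBIC)[:590] if 0 else cv2.resize(a[:,10:],None,fx=4,fy=4,interpolation=cv2.INTER_CUBIC))
E
```

```text
(no output)
```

View pics/w3c.png

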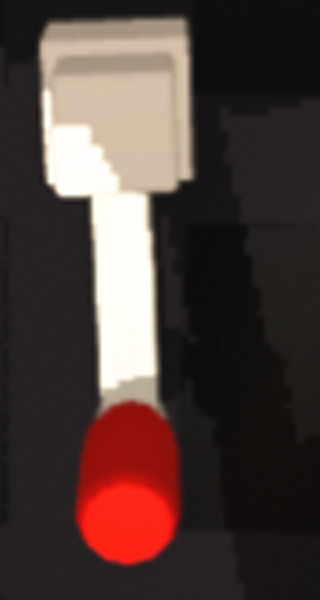

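```bash
python3 - <<'E'
from h import *
import json
c=json.load(open("w3.json"))
f=lambda x,y:(240+x/4-.4,165+y/4-.4)
q=[atz(f(*a),c,.048) for a in [(52,72),(175,70),(180,190),(58,196)]]
print(np.array(q),np.linalg.norm(q[0]-q[1]),np.linalg.norm(q[2]-q[1]))
h=np.mean(q,0);k=atz(f(128,524),c,.067);d=(k-h)[:2]
print(h,k,np.linalg.norm(d),np.degrees(np.arctan2(d[1],d[0])))
a0,a1=atz(f(122,200),c,.026),atz(f(129,380),c,.026);d=(a1-a0)[:2];print("arm",a0,a1,np.degrees(np.arctan2(d[1],d[0])))
p,R,s=tool();print(p,R[:,2])
h[2]=.034; print("grasp pt offset",R.T@(h-p))
E
```

```text
[[0.55952869 0.20637499 0.048     ]
 [0.56057657 0.18171568 0.048     ]
 [0.53551227 0.17992465 0.048     ]
 [0.53357832 0.20501167 0.048     ]] 0.02468156006091047 0.02512820234046458
[0.54729896 0.19325675 0.048     ] [0.46926378 0.18892149 0.067     ] 0.07815551061290026 -176.82019089697255
arm [0.52635522 0.19217611 0.026     ] [0.48261413 0.1896987  0.026     ] -176.75834187598784
[0.5442091  0.18583921 0.19244419] [ 2.58511946e-02 -9.99665709e-01  4.31497859e-04]
grasp pt offset [ 0.15844729  0.00296203 -0.00740355]
```

Call:
carry_out(slide=[[0.03, 0.002, -0.003], [0.065, 0.003, -0.006], [0.1, 0.003, -0.006], [0.12, 0.003, -0.006], [0.132, 0.003, -0.006], [0.132, 0.003, -0.006]], turn=[[-0.02, 0, 0], [-0.02, 0, 0], [-0.02, 0, 0], [-0.02, 0, 0], [-0.02, 0, 0], [-0.02, 0, 0]], grip=[-0.6, -0.3, 0, 0, 0, 0])

```text
time: 4.12
position: [0.545, 0.1919, 0.0572]
orientation: [0.487, 0.512, -0.49, 0.511]
wrist_force: [-0.2, 0.1, 0.3]
grip_width: 0.501
```

```bash
python3 - <<'E'
from h import *
import json
r.camera("side")
for i in range(3):
    p,R,s=tool();print(s["time"],p,R[:,2],s["wrist_force"],s["grip_width"])
    im=r.camera("wrist")[:,:,::-1]
cv2.imwrite("pics/w4.png",im)
E
```

```text
4.1667 [0.54607535 0.19231517 0.05878256] [ 4.63322931e-02 -9.98925878e-01  6.39533322e-04] [-0.06748345  0.59860783  0.1742394 ] 0.4997336713593895
4.2167 [0.54706014 0.19271897 0.0599677 ] [ 4.64988352e-02 -9.98918338e-01  1.06640881e-04] [-0.09033291  0.37750064  1.54132412] 0.4977485026412806
4.2667 [0.54755978 0.19304974 0.06065374] [ 4.67962206e-02 -9.98904428e-01 -2.39964420e-04] [-0.00263707  0.41329017  0.73439031] 0.4985764668543869
```

View pics/w4.png

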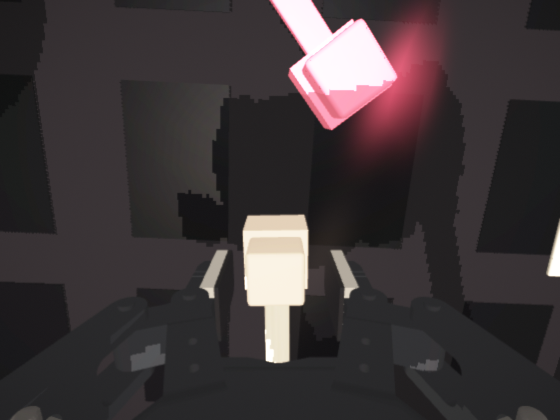

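```bash
python3 - <<'E'
from h import *
p,R,s=tool();c=r.calibration("wrist")
im=cv2.imread("pics/w4.png")
cv2.imwrite("pics/w4c.png",cv2.resize(im[205:315,190:370],None,fx=4,fy=4,interpolation=cv2.INTER_CUBIC))
h=atz((275.5,271.5),c,.048);print(s["time"],p,h,R.T@(h-p))
E
```

```text
4.3167 [0.54772495 0.19323527 0.06099008] [0.5516429  0.19419752 0.048     ] [ 0.01300375  0.00391467 -0.0007721 ]
```

View pics/w4c.png

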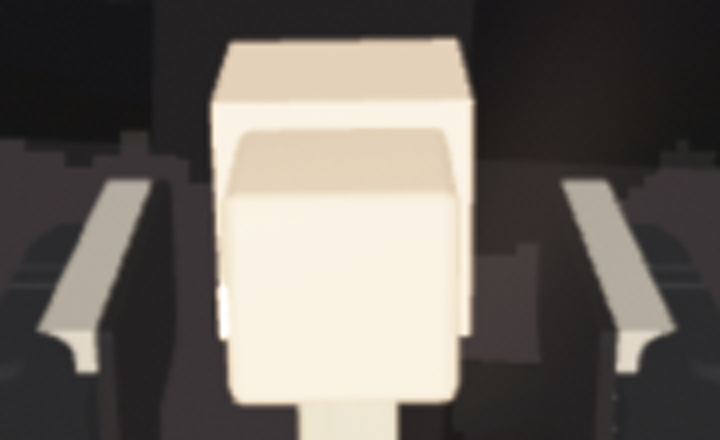

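Call:
carry_out(slide=[[0.006, 0.001, 0], [0.006, 0.001, 0], [0.006, 0.001, 0], [0.006, 0.001, 0], [0.006, 0.001, 0], [0.006, 0.001, 0], [0.006, 0.001, 0]], turn=[[0, 0, 0], [0, 0, 0], [0, 0, 0], [0, 0, 0], [0, 0, 0], [0, 0, 0], [0, 0, 0]], grip=[0, 0, 0.3, 1, 1, 1, 1], force=50)

```text
time: 4.9
position: [0.5476, 0.1937, 0.0538]
orientation: [0.488, 0.512, -0.488, 0.512]
wrist_force: [-0.8, 0.5, 4.1]
grip_width: 0.291
```

```bash
python3 - <<'E'
from h import *
for i in range(3):
    p,R,s=tool();print(s["time"],p,R[:,2],s["wrist_force"],s["grip_width"])
    im=r.camera("wrist")[:,:,::-1]
cv2.imwrite("pics/w5.png",im)
E
```

```text
4.9 [0.54755172 0.1937428  0.05382337] [ 4.79880739e-02 -9.98847906e-01 -6.96481414e-05] [-0.75549052  0.49583257  4.11885904] 0.2912563642006708
4.95 [0.54754934 0.19375684 0.05383262] [ 4.79133627e-02 -9.98851490e-01 -1.05945317e-04] [0.0833169  0.98547247 4.4122555 ] 0.2909769105847943
5.0 [0.547574   0.19376393 0.05381174] [ 4.78548116e-02 -9.98854293e-01 -1.38922572e-04] [0.55566048 0.52748897 5.13206984] 0.29279177157351644
```

View pics/w5.png

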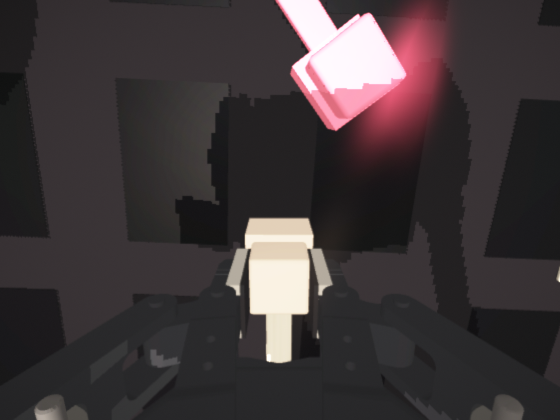

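Call:
carry_out(slide=[[-0.012, 0, 0], [-0.03, 0, 0], [-0.06, 0, 0], [-0.1, 0, 0], [-0.14, 0, 0.01], [-0.18, 0, 0.03], [-0.215, 0, 0.06], [-0.225, 0, 0.095]], turn=[[0, 0, 0], [0, 0, 0], [0, 0, 0], [0, 0, 0], [0, 0, 0], [0.03, 0, 0], [0.07, 0, 0], [0.11, 0, 0]], grip=[1, 1, 1, 1, 1, 1, 1, 1])

```text
time: 5.72
position: [0.5529, 0.101, 0.2819]
orientation: [0.517, 0.484, -0.513, 0.486]
wrist_force: [1.3, -0.3, -1.5]
grip_width: 0.291
```

```bash
python3 - <<'E'
from h import *
p,R,s=tool();print(s["time"],p,s["wrist_force"],s["grip_width"])
t=np.array([.5585,-.1935,.285]);print(R.T@(t-p),R)
E
```

```text
5.7167 [0.55287483 0.10100929 0.28188435] [ 1.26435942 -0.28171318 -1.52597411] 0.2908352386437112
[-0.00369938  0.02348793  0.2936183 ] [[ 0.00633713  0.99814152 -0.06060817]
 [ 0.00210332 -0.06062255 -0.99815855]
 [-0.99997771  0.00619798 -0.00248358]]
```

Call:
carry_out(slide=[[0, 0.003, 0.04], [0, 0.006, 0.08], [0, 0.009, 0.12], [0, 0.012, 0.16], [0, 0.015, 0.2], [0, 0.018, 0.235], [0, 0.02, 0.262], [0, 0.022, 0.28]], turn=[[0.03, 0, 0], [0.06, 0, 0], [0.09, 0, 0], [0.12, 0, 0], [0.15, 0, 0], [0.15, 0, 0], [0.15, 0, 0], [0.15, 0, 0]], grip=[1, 1, 1, 1, 1, 1, 1, 1])

```text
time: 6.38
position: [0.5554, -0.1843, 0.2765]
orientation: [-0.55, -0.444, 0.551, -0.443]
wrist_force: [0.3, 0.5, -2.1]
grip_width: 0.29
```

Call:
carry_out(slide=[[0, 0, 0], [0, 0, 0], [0, 0, 0], [0, 0, 0]], turn=[[0, 0, 0], [0, 0, 0], [0, 0, 0], [0, 0, 0]], grip=[1, 1, 1, 1])

```text
time: 6.72
position: [0.556, -0.1798, 0.2775]
orientation: [-0.55, -0.445, 0.55, -0.444]
wrist_force: [0.2, 0.4, -1.9]
grip_width: 0.293
```

```bash
python3 - <<'E'
from h import *
import json
p,R,s=tool();c=r.calibration("wrist");im=r.camera("wrist")[:,:,::-1]
json.dump({**{k:np.array(v).tolist() for k,v in c.items()},"p":p.tolist(),"Rt":R.tolist()},open("w6.json","w"))
cv2.imwrite("pics/w6.png",im)
cv2.imwrite("pics/w6c.png",cv2.resize(im[180:340,190:370],None,fx=3.7,fy=3.7,interpolation=cv2.INTER_CUBIC))
print(s["time"],p,R,s["wrist_force"],s["moment"],s["grip_width"],np.degrees(np.arctan2(R[1,2],R[0,2])))
im=r.camera("side")[:,:,::-1];cv2.imwrite("pics/s6.png",im)
E
```

```text
6.7167 [ 0.5559774  -0.17982491  0.27745281] [[-9.79523251e-04  9.77813295e-01 -2.09476016e-01]
 [ 1.05703059e-03 -2.09474987e-01 -9.77813434e-01]
 [-9.99998962e-01 -1.17921355e-03 -8.28392941e-04]] [ 0.16113586  0.38906579 -1.93580356] [ 0.01406812 -0.10296911 -0.0130621 ] 0.293202497648634 -102.09165142967642
```

View pics/w6c.png

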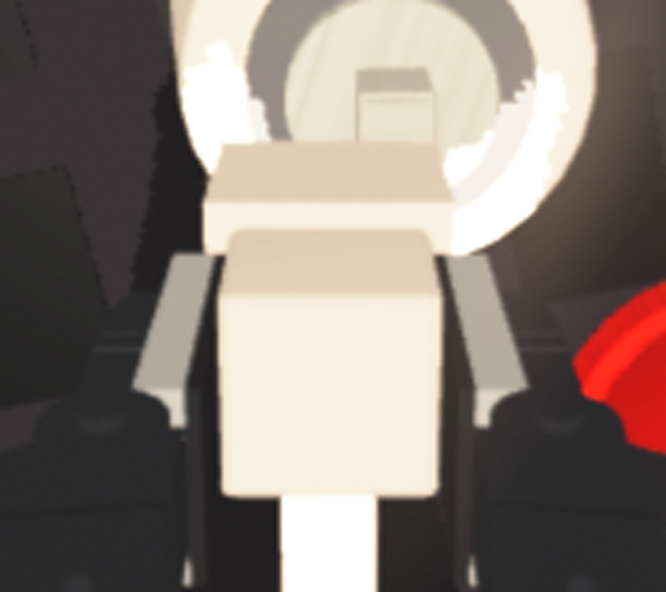

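View pics/s6.png

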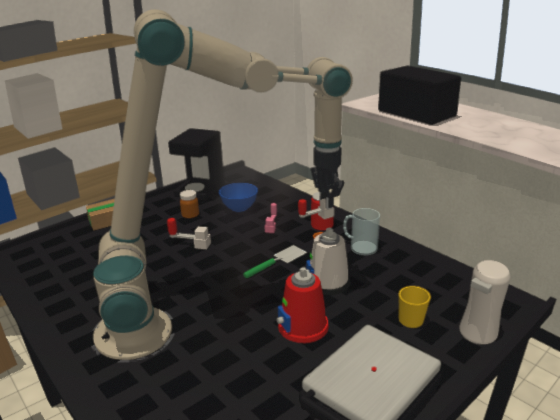

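```bash
cat > rel.py <<'E'
from h import *
import json
c=json.load(open("w6.json"));p=np.array(c["p"]);R=np.array(c["Rt"])
f=lambda x,y:(190+x/3.7-.4,180+y/3.7-.4)
T=lambda px,z:R.T@(atz(px,c,z)-p)
hz=p[2]-.0058
for q in [(218,293),(441,293),(441,497),(220,497)]: print("hub",T(f(*q),hz))
print("hub c",T(f(330,395),hz), "underside rear edge (z-.0058-.048+.026.. ledge 32)",T(f(205,203),hz-.022),T(f(455,203),hz-.022))
print("tip rear",T(f(358,92),.185),T(f(435,92),.185))
print("base rear",T(f(356,69),.165),T(f(431,69),.165))
# collar inner circle
print("collar L/R",T(f(284,100),.165),T(f(501,100),.165),"top",T(f(392,-2),.165))
E
python3 rel.py
```

```text
hub [ 0.00579384  0.01337399 -0.0115969 ]
hub [0.0057737  0.01335075 0.01275014]
hub [ 0.00580324 -0.01213349  0.01337287]
hub [ 0.00582424 -0.01210564 -0.01202563]
hub c [0.00579837 0.00095046 0.00062303] underside rear edge (z-.0058-.048+.026.. ledge 32) [ 0.02779403  0.01568811 -0.01508691] [0.02776795 0.01565983 0.016427  ]
tip rear [0.09243311 0.01274718 0.00575566] [0.09242177 0.01273589 0.0194505 ]
base rear [0.11243396 0.01197736 0.00584902] [0.11242193 0.01196569 0.0203875 ]
collar L/R [ 0.11245291  0.0057532  -0.00817415] [0.11241786 0.00571793 0.03419456] top [0.11241188 0.02592439 0.01264214]
```

Call:
carry_out(slide=[[0.005, 0.005, 0.012], [0.015, 0.005, 0.0125], [0.025, 0.005, 0.0125], [0.031, 0.005, 0.0125], [0.031, 0.005, 0.0125], [0.031, 0.005, 0.0125], [0.031, 0.005, 0.0125]], turn=[[0, 0, 0], [0, 0, 0], [0, 0, 0], [0, 0, 0], [0, 0, 0], [0, 0, 0], [0, 0, 0]], grip=[1, 1, 1, 1, 1, 1, 1])

```text
time: 7.4
position: [0.5586, -0.1943, 0.247]
orientation: [0.55, 0.444, -0.55, 0.444]
wrist_force: [0.5, 0.2, -2.2]
grip_width: 0.284
```

```bash
python3 - <<'E'
from h import *
import json
r.camera("top")
p,R,s=tool();c=r.calibration("wrist");im=r.camera("wrist")[:,:,::-1]
json.dump({**{k:np.array(v).tolist() for k,v in c.items()},"p":p.tolist(),"Rt":R.tolist()},open("w7.json","w"))
cv2.imwrite("pics/w7c.png",cv2.resize(im[180:340,190:370],None,fx=3.7,fy=3.7,interpolation=cv2.INTER_CUBIC))
print(s["time"],p,R,s["wrist_force"],s["moment"])
m=np.array([.5585,-.1936,0]);print((R.T@(m-p))[1:])
im=r.camera("side")[:,:,::-1];cv2.imwrite("pics/s7.png",cv2.resize(im[180:300,260:400],None,fx=5,fy=5,interpolation=cv2.INTER_CUBIC))
E
```

```text
7.45 [ 0.55875433 -0.19441504  0.24725686] [[ 7.25856159e-04  9.77584376e-01 -2.10542779e-01]
 [-3.21199571e-04 -2.10542595e-01 -9.77584632e-01]
 [-9.99999685e-01  7.77212076e-04  1.61176042e-04]] [ 0.1441508  -0.30355789 -1.82318528] [ 0.0242269   0.01253667 -0.0055893 ]
[-0.0006124  -0.00078307]
```

View pics/w7c.png

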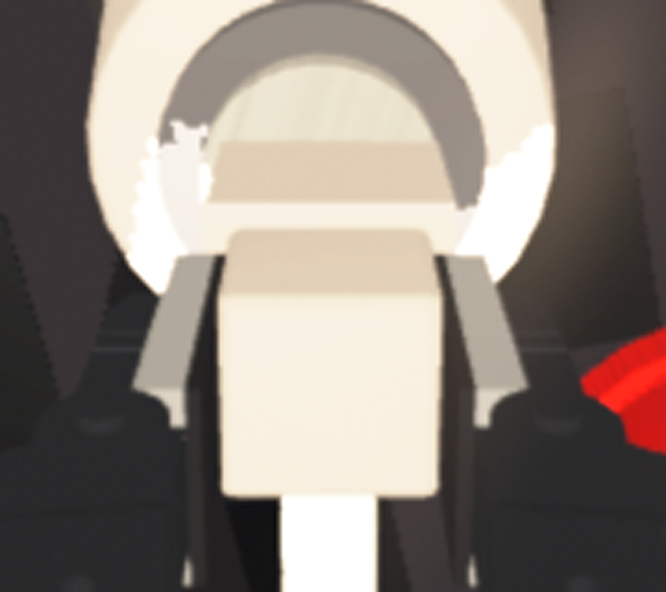

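View pics/s7.png

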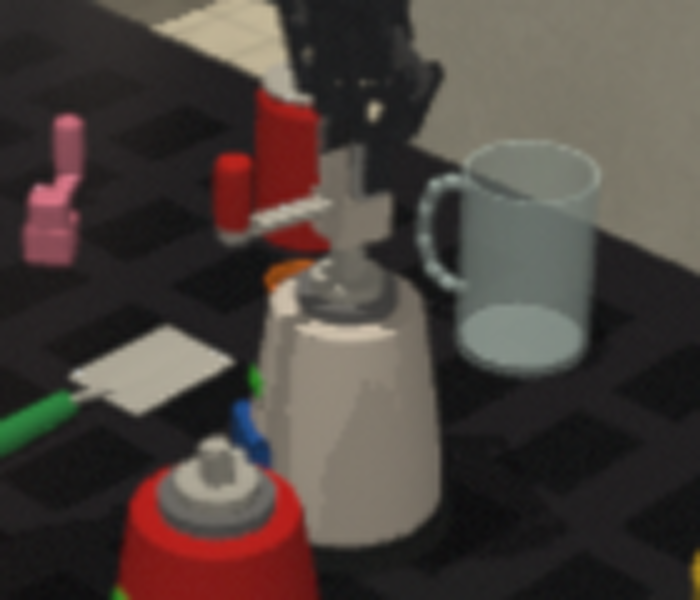

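Call:
carry_out(slide=[[0.002, -0.001, -0.001], [0.004, -0.001, -0.001], [0.006, -0.001, -0.001], [0.008, -0.001, -0.001], [0.01, -0.001, -0.001], [0.012, -0.001, -0.001], [0.014, -0.001, -0.001], [0.014, -0.001, -0.001]], turn=[[0, 0, 0], [0, 0, 0], [0, 0, 0], [0, 0, 0], [0, 0, 0], [0, 0, 0], [0, 0, 0], [0, 0, 0]], grip=[1, 1, 1, 1, 1, 1, 1, 1])

```text
time: 8.22
position: [0.5579, -0.1933, 0.2325]
orientation: [0.55, 0.444, -0.55, 0.444]
wrist_force: [0.8, 0.2, -2.1]
grip_width: 0.289
```

```bash
cat > st.py <<'E'
from h import *
p,R,s=tool();print(s["time"],p.round(4),"F",s["wrist_force"].round(2),"M",s["moment"].round(3),s["grip_width"].round(3),"yawz",np.degrees(np.arctan2(R[1,2],R[0,2])).round(2),"m-p",(R.T@(np.array([.5585,-.1936,.2188])-p)).round(4))
E
python3 st.py
```

```text
Traceback (most recent call last):
  File "st.py", line 2, in <module>
    p,R,s=tool();print(s["time"],p.round(4),"F",s["wrist_force"].round(2),"M",s["moment"].round(3),s["grip_width"].round(3),"yawz",np.degrees(np.arctan2(R[1,2],R[0,2])).round(2),"m-p",(R.T@(np.array([.5585,-.1936,.2188])-p)).round(4))
                                                                                                   ^^^^^^^^^^^^^^^^^^^^^
AttributeError: 'float' object has no attribute 'round'
```

Call:
carry_out(slide=[[0.002, 0, 0], [0.004, 0, 0], [0.006, 0, 0], [0.008, 0, 0], [0.0095, 0, 0], [0.011, 0, 0], [0.0115, 0, 0], [0.0115, 0, 0]], turn=[[0, 0, 0], [0, 0, 0], [0, 0, 0], [0, 0, 0], [0, 0, 0], [0, 0, 0], [0, 0, 0], [0, 0, 0]], grip=[1, 1, 1, 1, 1, 1, 1, 1])

```text
time: 8.88
position: [0.5579, -0.1933, 0.2213]
orientation: [0.55, 0.444, -0.55, 0.444]
wrist_force: [0.8, 0.1, -2.5]
grip_width: 0.293
```

```bash
sed -i 's/s\["grip_width"\].round(3)/round(s["grip_width"],3)/' st.py; python3 st.py
```

```text
8.8833 [ 0.5579 -0.1933  0.2213] F [ 0.75  0.14 -2.47] M [-0.048 -0.297  0.043] 0.293 yawz -102.16 m-p [0.0025 0.0007 0.0002]
```

Call:
carry_out(slide=[[0.001, 0, 0], [0.0015, 0, 0], [0.002, 0, 0], [0.0025, 0, 0], [0.0025, 0, 0]], turn=[[0, 0, 0], [0, 0, 0], [0, 0, 0], [0, 0, 0], [0, 0, 0]], grip=[1, 1, 1, 1, 1])

```text
time: 9.3
position: [0.5578, -0.1933, 0.2189]
orientation: [0.55, 0.444, -0.55, 0.444]
wrist_force: [0.9, -0.4, -1.4]
grip_width: 0.289
```

```bash
python3 st.py
```

```text
9.3 [ 0.5578 -0.1933  0.2189] F [ 0.88 -0.41 -1.37] M [-0.046 -0.23   0.009] 0.289 yawz -102.16 m-p [0.0001 0.0007 0.0002]
```

Call:
carry_out(slide=[[0.0005, 0, 0], [0.001, 0, 0], [0.001, 0, 0], [0.001, 0, 0]], turn=[[0, 0, 0], [0, 0, 0], [0, 0, 0], [0, 0, 0]], grip=[1, 1, 1, 1])

```text
time: 9.63
position: [0.5579, -0.1933, 0.2188]
orientation: [0.55, 0.444, -0.55, 0.445]
wrist_force: [0.2, 0.8, 5.0]
grip_width: 0.293
```

```bash
python3 st.py; python3 - <<'E'
from h import *
im=r.camera("side")[:,:,::-1];cv2.imwrite("pics/s8.png",cv2.resize(im[180:300,260:400],None,fx=5,fy=5,interpolation=cv2.INTER_CUBIC))
E
```

```text
9.6333 [ 0.5579 -0.1933  0.2188] F [0.17 0.81 5.05] M [ 0.013 -0.016  0.048] 0.293 yawz -102.16 m-p [0.     0.0006 0.0002]
```

View pics/s8.png

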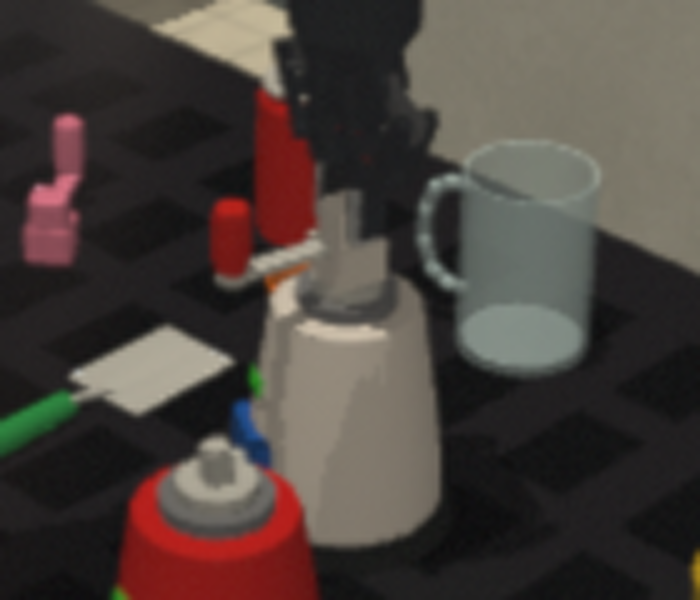

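Call:
carry_out(slide=[[0, 0, 0], [0, 0, 0], [0, 0, 0], [-0.02, 0, 0], [-0.05, 0, 0], [-0.055, -0.03, 0], [-0.055, -0.065, 0], [-0.05, -0.0775, 0]], turn=[[0, 0, 0], [0, 0, 0], [0, 0, 0], [0, 0, 0], [0, 0, 0], [0, 0, 0], [0, 0, 0], [0, 0, 0]], grip=[0.2, 0, 0, 0, 0, 0, 0, 0])

```text
time: 10.35
position: [0.4787, -0.1759, 0.2689]
orientation: [-0.55, -0.445, 0.551, -0.444]
wrist_force: [-0.5, 0.0, -1.1]
grip_width: 0.499
```

Call:
carry_out(slide=[[0, 0, 0], [0, 0, 0], [0, 0, 0]], turn=[[0, 0, 0], [0, 0, 0], [0, 0, 0]], grip=[0, 0, 0])

```text
time: 10.6
position: [0.4828, -0.1773, 0.2679]
orientation: [0.55, 0.444, -0.55, 0.445]
wrist_force: [1.0, -0.0, -0.3]
grip_width: 0.5
```

```bash
python3 st.py; python3 - <<'E'
from h import *
import json
p,R,s=tool();c=r.calibration("wrist");im=r.camera("wrist")[:,:,::-1]
json.dump({**{k:np.array(v).tolist() for k,v in c.items()},"p":p.tolist(),"Rt":R.tolist()},open("w9.json","w"))
cv2.imwrite("pics/w9.png",im)
C=np.array([.5583,-.1935,.232]);k=C+.078*np.array([np.cos(np.radians(167.84)),np.sin(np.radians(167.84)),0])
print(k,proj(k,c),proj(C+[0,0,-.019],c))
im=r.camera("side")[:,:,::-1];cv2.imwrite("pics/s9.png",cv2.resize(im[180:300,260:400],None,fx=4,fy=4,interpolation=cv2.INTER_CUBIC))
E
```

```text
10.6 [ 0.4828 -0.1773  0.2679] F [ 1.04 -0.01 -0.34] M [-0.042 -0.004 -0.035] 0.5 yawz -102.16 m-p [0.0492 0.0774 0.    ]
[ 0.48205007 -0.17706989  0.232     ] [277.38263921 259.70085388] [277.18065675  98.67356509]
```

View pics/w9.png

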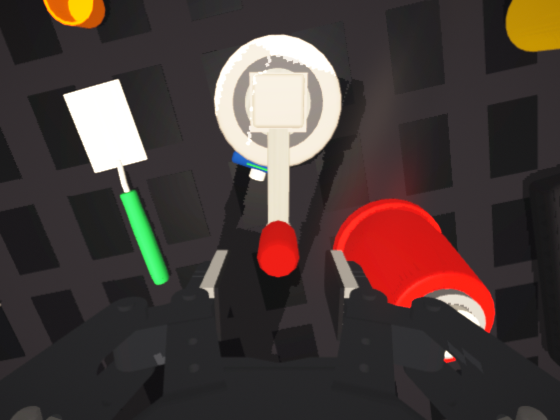

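View pics/s9.png

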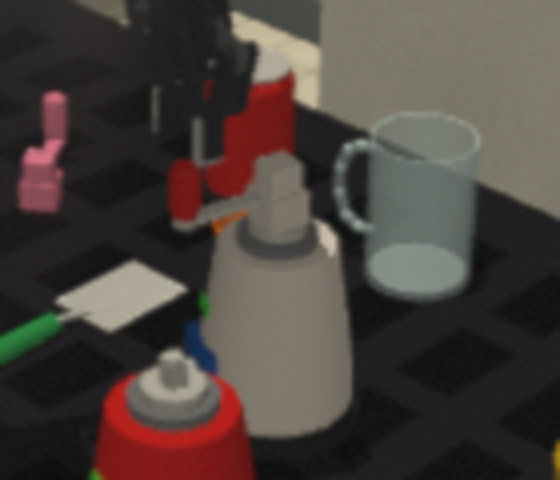

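Call:
carry_out(slide=[[0.015, 0.0005, 0], [0.03, 0.0005, 0], [0.04, 0.0005, 0], [0.043, 0.0005, 0], [0.043, 0.0005, 0], [0.043, 0.0005, 0], [0.043, 0.0005, 0], [0.043, 0.0005, 0]], turn=[[0, 0, 0], [0, 0, 0], [0, 0, 0], [0, 0, 0], [0, 0, 0], [0, 0, 0], [0, 0, 0], [0, 0, 0]], grip=[0, 0, 0, 0, 0.3, 1, 1, 1], force=30)

```text
time: 11.37
position: [0.483, -0.1772, 0.2255]
orientation: [0.55, 0.444, -0.55, 0.445]
wrist_force: [0.7, -0.4, -1.8]
grip_width: 0.243
```

```bash
python3 st.py; cat > wind.py <<'E'
import numpy as np,sys
a0=float(sys.argv[1]);st=float(sys.argv[2]);n=int(sys.argv[3])
P=lambda a:-.078*np.array([np.cos(np.radians(a)),np.sin(np.radians(a))])
print([[0]+(P(a0+st*i)-P(a0)).round(4).tolist() for i in range(1,n+1)])
E
for k in 0 1 2 3 4 5 6 7; do python3 wind.py $((k*96)) 12 8; done
```

```text
11.3667 [ 0.483  -0.1772  0.2255] F [ 0.7  -0.41 -1.84] M [ 0.013 -0.085 -0.024] 0.243 yawz -102.16 m-p [0.0068 0.0773 0.0001]
[[0, 0.0017, -0.0162], [0, 0.0067, -0.0317], [0, 0.0149, -0.0458], [0, 0.0258, -0.058], [0, 0.039, -0.0675], [0, 0.0539, -0.0742], [0, 0.0698, -0.0776], [0, 0.0862, -0.0776]]
[[0, 0.016, 0.0034], [0, 0.0308, 0.01], [0, 0.044, 0.0196], [0, 0.055, 0.0317], [0, 0.0631, 0.0458], [0, 0.0681, 0.0614], [0, 0.0698, 0.0776], [0, 0.0681, 0.0938]]
[[0, -0.005, 0.0155], [0, -0.0132, 0.0296], [0, -0.0241, 0.0417], [0, -0.0373, 0.0513], [0, -0.0522, 0.058], [0, -0.0681, 0.0614], [0, -0.0844, 0.0614], [0, -0.1004, 0.058]]
[[0, -0.0149, -0.0066], [0, -0.0281, -0.0162], [0, -0.039, -0.0283], [0, -0.0472, -0.0425], [0, -0.0522, -0.058], [0, -0.0539, -0.0742], [0, -0.0522, -0.0904], [0, -0.0472, -0.1059]]
[[0, 0.0082, -0.0141], [0, 0.0191, -0.0262], [0, 0.0323, -0.0358], [0, 0.0472, -0.0425], [0, 0.0631, -0.0458], [0, 0.0794, -0.0458], [0, 0.0954, -0.0425], [0, 0.1103, -0.0358]]
[[0, 0.0132, 0.0096], [0, 0.0241, 0.0217], [0, 0.0323, 0.0358], [0, 0.0373, 0.0513], [0, 0.039, 0.0675], [0, 0.0373, 0.0838], [0, 0.0323, 0.0993], [0, 0.0241, 0.1134]]
[[0, -0.0109, 0.0121], [0, -0.0241, 0.0217], [0, -0.039, 0.0283], [0, -0.055, 0.0317], [0, -0.0713, 0.0317], [0, -0.0872, 0.0283], [0, -0.1021, 0.0217], [0, -0.1153, 0.0121]]
[[0, -0.0109, -0.0121], [0, -0.0191, -0.0262], [0, -0.0241, -0.0417], [0, -0.0258, -0.058], [0, -0.0241, -0.0742], [0, -0.0191, -0.0897], [0, -0.0109, -0.1038], [0, 0.0, -0.1159]]
```

Call:
carry_out(slide=[[0, 0.0017, -0.0162], [0, 0.0067, -0.0317], [0, 0.0149, -0.0458], [0, 0.0258, -0.058], [0, 0.039, -0.0675], [0, 0.0539, -0.0742], [0, 0.0698, -0.0776], [0, 0.0862, -0.0776]], turn=[[0, 0, 0], [0, 0, 0], [0, 0, 0], [0, 0, 0], [0, 0, 0], [0, 0, 0], [0, 0, 0], [0, 0, 0]], grip=[1, 1, 1, 1, 1, 1, 1, 1])

```text
time: 12.03
position: [0.5829, -0.1185, 0.2252]
orientation: [-0.55, -0.445, 0.55, -0.444]
wrist_force: [-1.5, -0.5, -1.5]
grip_width: 0.247
```

```bash
python3 st.py; python3 - <<'E'
from h import *
im=r.camera("wrist")[:,:,::-1];cv2.imwrite("pics/w10.png",im)
E
python3 st.py
```

```text
12.0333 [ 0.5829 -0.1185  0.2252] F [-1.5  -0.48 -1.51] M [-0.177  0.406  0.   ] 0.247 yawz -102.1 m-p [ 0.0064 -0.0081  0.0786]
12.0833 [ 0.5868 -0.1199  0.225 ] F [3.64 1.05 1.62] M [ 0.253 -0.044 -0.007] 0.24 yawz -102.13 m-p [ 0.0062 -0.0122  0.078 ]
```

View pics/w10.png

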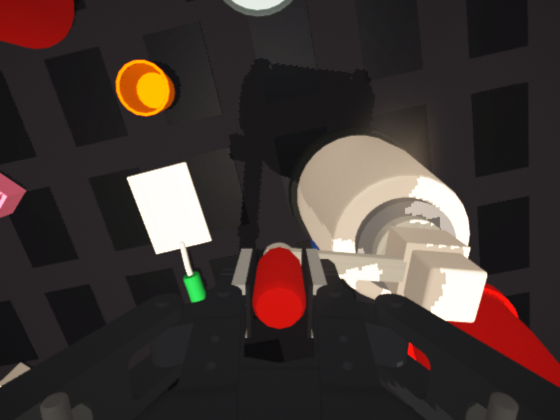

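Call:
carry_out(slide=[[0, 0.016, 0.0034], [0, 0.0308, 0.01], [0, 0.044, 0.0196], [0, 0.055, 0.0317], [0, 0.0631, 0.0458], [0, 0.0681, 0.0614], [0, 0.0698, 0.0776], [0, 0.0681, 0.0938]], turn=[[0, 0, 0], [0, 0, 0], [0, 0, 0], [0, 0, 0], [0, 0, 0], [0, 0, 0], [0, 0, 0], [0, 0, 0]], grip=[1, 1, 1, 1, 1, 1, 1, 1])

```text
time: 12.75
position: [0.6301, -0.2271, 0.2252]
orientation: [0.55, 0.444, -0.55, 0.445]
wrist_force: [1.3, 0.4, -1.1]
grip_width: 0.247
```

Call:
carry_out(slide=[[0, -0.005, 0.0155], [0, -0.0132, 0.0296], [0, -0.0241, 0.0417], [0, -0.0373, 0.0513], [0, -0.0522, 0.058], [0, -0.0681, 0.0614], [0, -0.0844, 0.0614], [0, -0.1004, 0.058]], turn=[[0, 0, 0], [0, 0, 0], [0, 0, 0], [0, 0, 0], [0, 0, 0], [0, 0, 0], [0, 0, 0], [0, 0, 0]], grip=[1, 1, 1, 1, 1, 1, 1, 1])

```text
time: 13.42
position: [0.518, -0.2596, 0.2247]
orientation: [0.552, 0.444, -0.549, 0.443]
wrist_force: [5.5, 6.4, -3.2]
grip_width: 0.246
```

Call:
carry_out(slide=[[0, -0.0149, -0.0066], [0, -0.0281, -0.0162], [0, -0.039, -0.0283], [0, -0.0472, -0.0425], [0, -0.0522, -0.058], [0, -0.0539, -0.0742], [0, -0.0522, -0.0904], [0, -0.0472, -0.1059]], turn=[[0, 0, 0], [0, 0, 0], [0, 0, 0], [0, 0, 0], [0, 0, 0], [0, 0, 0], [0, 0, 0], [0, 0, 0]], grip=[1, 1, 1, 1, 1, 1, 1, 1])

```text
time: 14.08
position: [0.4952, -0.1489, 0.2253]
orientation: [-0.55, -0.442, 0.551, -0.446]
wrist_force: [3.6, -4.5, -5.1]
grip_width: 0.244
```

```bash
python3 st.py; python3 - <<'E'
from h import *
im=r.camera("side")[:,:,::-1];cv2.imwrite("pics/s11.png",cv2.resize(im[180:300,260:400],None,fx=4,fy=4,interpolation=cv2.INTER_CUBIC))
E
```

```text
14.0833 [ 0.4952 -0.1489  0.2253] F [ 3.64 -4.47 -5.06] M [-0.857 -0.756 -0.027] 0.244 yawz -102.18 m-p [0.0068 0.0713 0.0303]
```

View pics/s11.png

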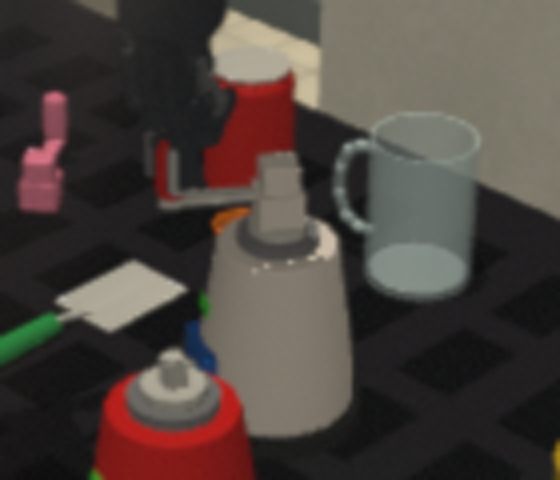

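Call:
carry_out(slide=[[0, 0.0082, -0.0141], [0, 0.0191, -0.0262], [0, 0.0323, -0.0358], [0, 0.0472, -0.0425], [0, 0.0631, -0.0458], [0, 0.0794, -0.0458], [0, 0.0954, -0.0425], [0, 0.1103, -0.0358]], turn=[[0, 0, 0], [0, 0, 0], [0, 0, 0], [0, 0, 0], [0, 0, 0], [0, 0, 0], [0, 0, 0], [0, 0, 0]], grip=[1, 1, 1, 1, 1, 1, 1, 1])

```text
time: 14.8
position: [0.6104, -0.1339, 0.2254]
orientation: [0.551, 0.446, -0.549, 0.443]
wrist_force: [1.2, 4.2, 0.4]
grip_width: 0.244
```

Call:
carry_out(slide=[[0, 0.0132, 0.0096], [0, 0.0241, 0.0217], [0, 0.0323, 0.0358], [0, 0.0373, 0.0513], [0, 0.039, 0.0675], [0, 0.0373, 0.0838], [0, 0.0323, 0.0993], [0, 0.0241, 0.1134]], turn=[[0, 0, 0], [0, 0, 0], [0, 0, 0], [0, 0, 0], [0, 0, 0], [0, 0, 0], [0, 0, 0], [0, 0, 0]], grip=[1, 1, 1, 1, 1, 1, 1, 1])

```text
time: 15.47
position: [0.6092, -0.2535, 0.225]
orientation: [-0.55, -0.444, 0.551, -0.444]
wrist_force: [1.2, 0.6, 0.3]
grip_width: 0.244
```

Call:
carry_out(slide=[[0, -0.0109, 0.0121], [0, -0.0241, 0.0217], [0, -0.039, 0.0283], [0, -0.055, 0.0317], [0, -0.0713, 0.0317], [0, -0.0872, 0.0283], [0, -0.1021, 0.0217], [0, -0.1153, 0.0121]], turn=[[0, 0, 0], [0, 0, 0], [0, 0, 0], [0, 0, 0], [0, 0, 0], [0, 0, 0], [0, 0, 0], [0, 0, 0]], grip=[1, 1, 1, 1, 1, 1, 1, 1])

```text
time: 16.13
position: [0.4946, -0.2373, 0.2246]
orientation: [0.552, 0.444, -0.549, 0.443]
wrist_force: [11.5, 5.2, -4.2]
grip_width: 0.245
```

Call:
carry_out(slide=[[0, -0.0109, -0.0121], [0, -0.0191, -0.0262], [0, -0.0241, -0.0417], [0, -0.0258, -0.058], [0, -0.0241, -0.0742], [0, -0.0191, -0.0897], [0, -0.0109, -0.1038], [0, 0.0, -0.1159]], turn=[[0, 0, 0], [0, 0, 0], [0, 0, 0], [0, 0, 0], [0, 0, 0], [0, 0, 0], [0, 0, 0], [0, 0, 0]], grip=[1, 1, 1, 1, 1, 1, 1, 1])

```text
time: 16.8
position: [0.5178, -0.127, 0.2249]
orientation: [-0.549, -0.444, 0.551, -0.445]
wrist_force: [0.9, -5.1, -2.6]
grip_width: 0.248
```

```bash
python3 st.py; python3 - <<'E'
from h import *
for i in range(4): im=r.camera("side")[:,:,::-1]
cv2.imwrite("pics/s12.png",cv2.resize(im[180:300,260:400],None,fx=4,fy=4,interpolation=cv2.INTER_CUBIC))
E
python3 st.py
```

```text
16.8 [ 0.5178 -0.127   0.2249] F [ 0.87 -5.05 -2.55] M [-0.89  -0.262  0.018] 0.248 yawz -102.13 m-p [0.0062 0.0538 0.0565]
17.0 [ 0.5184 -0.1267  0.2248] F [ 0.63 -1.88 -0.83] M [-0.342 -0.24  -0.015] 0.244 yawz -102.13 m-p [0.006  0.0533 0.057 ]
```

View pics/s12.png

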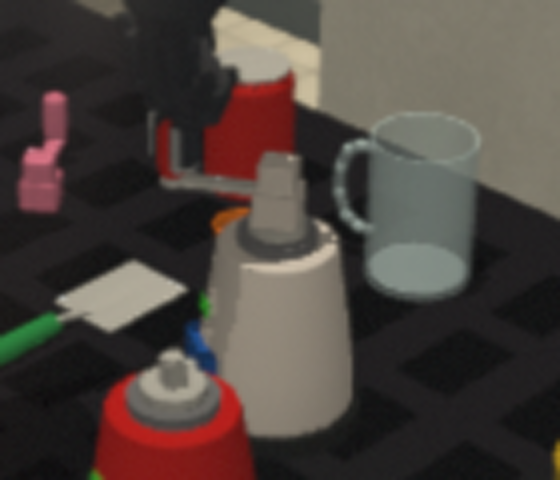

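Call:
carry_out(slide=[[0, 0, 0], [0, 0, 0], [0, 0, 0], [-0.015, 0, 0], [-0.04, 0, 0], [-0.07, 0, 0], [-0.07, 0, 0], [-0.07, 0, 0]], turn=[[0, 0, 0], [0, 0, 0], [0, 0, 0], [0, 0, 0], [0, 0, 0], [0, 0, 0], [0, 0, 0], [0, 0, 0]], grip=[0.2, 0, 0, 0, 0, 0, 0, 0])

```text
time: 17.67
position: [0.5201, -0.1262, 0.2967]
orientation: [0.551, 0.443, -0.55, 0.445]
wrist_force: [-0.1, -0.3, -0.2]
grip_width: 0.498
```

```bash
python3 - <<'E'
from h import *
im=r.camera("side")[:,:,::-1]
cv2.imwrite("pics/s13.png",cv2.resize(im[195:285,290:370],None,fx=6,fy=6,interpolation=cv2.INTER_CUBIC))
cs=r.calibration("side")
p,R,s=tool();c=r.calibration("wrist")
im=r.camera("wrist")[:,:,::-1];cv2.imwrite("pics/w13.png",im)
C=np.array([.5584,-.1935,0])
for cam,cc in (("side",cs),("wrist",c)):
    k0=r.spot_point("crank_hub",cam) if cam=="wrist" else []
    print(cam,"knobtop/bot",[proj(C+.078*np.array([np.cos(np.radians(a)),np.sin(np.radians(a)),0])+[0,0,z],cc).round(1).tolist() for a in (120.8,) for z in (.232,.192)],"hubtop",proj(C+[0,0,.213],cc).round(1),"collar",proj(C+[0,0,.165],cc).round(1))
print(s["time"],p,s["grip_width"])
E
```

```text
side knobtop/bot [[302.9, 210.3], [302.9, 222.6]] hubtop [329.4 219.6] collar [329.  234.2]
wrist knobtop/bot [[279.0, 239.9], [278.9, 219.1]] hubtop [374.7 144.6] collar [356.3 139.1]
17.7167 [ 0.5193691  -0.12582796  0.29514568] 0.500228794118669
```

View pics/s13.png

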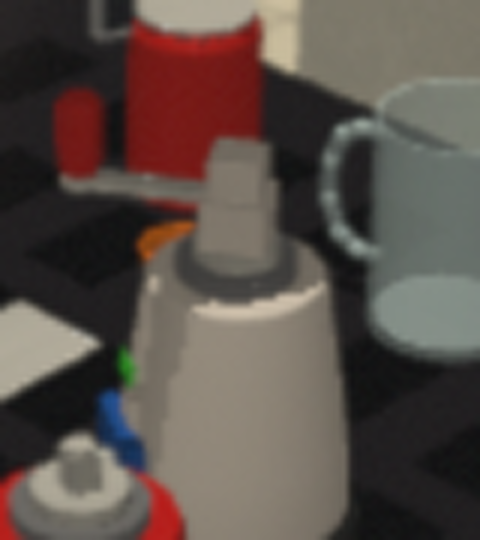

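View pics/w13.png

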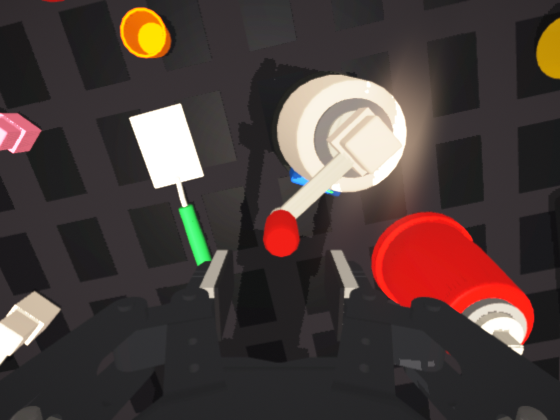

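Call:
carry_out(slide=[[0, 0.015, 0.018], [0, 0.035, 0.04], [0, 0.05, 0.055], [0, 0.052, 0.058], [0.02, 0.052, 0.058], [0.04, 0.052, 0.058], [0.05, 0.052, 0.058], [0.05, 0.052, 0.058]], turn=[[0, 0, 0], [0, 0, 0], [0, 0, 0], [0, 0, 0], [0, 0, 0], [0, 0, 0], [0, 0, 0], [0, 0, 0]], grip=[1, 1, 1, 1, 1, 1, 1, 1])

```text
time: 18.48
position: [0.5562, -0.1922, 0.2413]
orientation: [-0.549, -0.447, 0.551, -0.442]
wrist_force: [0.2, 0.6, -0.9]
grip_width: 0.002
```

```bash
python3 - <<'E'
from h import *
for i in range(3): r.camera("top")
E
python3 st.py
```

```text
18.6333 [ 0.5587 -0.1933  0.2455] F [0.57 0.67 0.59] M [ 0.005 -0.008  0.014] 0.004 yawz -102.14 m-p [ 0.0267 -0.0001  0.0003]
```

Call:
carry_out(slide=[[0.002, 0, 0], [0.004, 0, 0], [0.005, 0, 0], [0.006, 0, 0], [0.007, 0, 0], [0.007, 0, 0], [0.007, 0, 0], [0.007, 0, 0]], turn=[[0, 0, 0], [0, 0, 0], [0, 0, 0], [0, 0, 0], [0, 0, 0], [0, 0, 0], [0, 0, 0], [0, 0, 0]], grip=[1, 1, 1, 1, 1, 1, 1, 1])

```text
time: 19.3
position: [0.5586, -0.1935, 0.2381]
orientation: [0.55, 0.444, -0.55, 0.444]
wrist_force: [-0.9, 1.1, 0.3]
grip_width: 0.003
```

```bash
python3 st.py
```

```text
19.3 [ 0.5586 -0.1935  0.2381] F [-0.91  1.14  0.34] M [0.013 0.031 0.065] 0.003 yawz -102.16 m-p [ 0.0193 -0.0001  0.0001]
```

Call:
carry_out(slide=[[0.0005, 0, 0], [0.001, 0, 0], [0.001, 0, 0]], turn=[[0, 0, 0], [0, 0, 0], [0, 0, 0]], grip=[1, 1, 1])

```text
time: 19.55
position: [0.5586, -0.1935, 0.2381]
orientation: [0.55, 0.444, -0.55, 0.445]
wrist_force: [-1.2, 1.0, 6.6]
grip_width: 0.001
```

```bash
python3 st.py
```

```text
19.55 [ 0.5586 -0.1935  0.2381] F [-1.22  1.02  6.58] M [ 0.093  0.253 -0.017] 0.001 yawz -102.16 m-p [ 0.0193 -0.0001  0.0001]
```

The tips met the hub's top at exactly z = 0.213 with a 6.6 N touch, which is the home height. I retreat upward now.

Call:
carry_out(slide=[[-0.01, 0, 0], [-0.04, 0, 0], [-0.08, 0, 0], [-0.11, 0, 0], [-0.12, 0, 0], [-0.12, 0, 0], [-0.12, 0, 0]], turn=[[0, 0, 0], [0, 0, 0], [0, 0, 0], [0, 0, 0], [0, 0, 0], [0, 0, 0], [0, 0, 0]], grip=[1, 1, 1, 1, 1, 1, 1])

```text
time: 20.13
position: [0.5583, -0.1934, 0.3567]
orientation: [-0.55, -0.444, 0.55, -0.444]
wrist_force: [-0.5, 0.1, -0.5]
grip_width: -0.002
```

```bash
python3 st.py; python3 - <<'E'
from h import *
im=r.camera("side")[:,:,::-1];cv2.imwrite("pics/s14.png",im)
im=r.camera("wrist")[:,:,::-1];cv2.imwrite("pics/w14.png",im)
E
```

```text
20.1333 [ 0.5583 -0.1934  0.3567] F [-0.53  0.1  -0.5 ] M [-0.027  0.041  0.03 ] -0.002 yawz -102.16 m-p [1.379e-01 2.000e-04 1.000e-04]
```

View pics/s14.png

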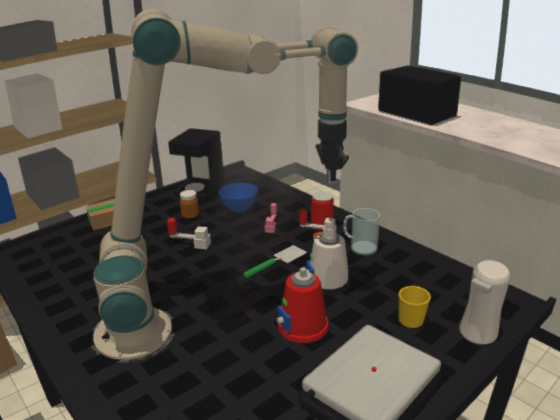

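View pics/w14.png

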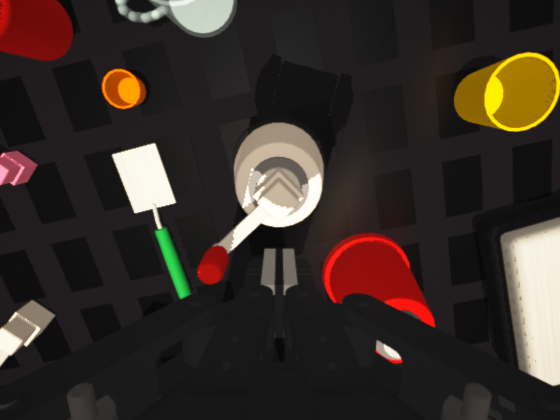

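The crank sits flat on the mill, with its hub at (280,190) and knob at (213,265) in the wrist picture. The gripper is clear and the other goods stand where they did.

```bash
python3 -c "
from workcell import r
print(r.hand_in())"
```

```text
the job is handed in; nothing more can be done
None
```

The crank is fitted on the white mill, wound clockwise about 767° (just over two turns), sitting fully home and released. The job was handed in at about 20 s of the 72 s allowed.

- **Crank:** I picked up the small white one and left the large white and pink ones alone.
- **Fit:** I turned it to match the shaft's square as seen by the wrist camera. It slid over without catching. The most I read was about 5 N, as it seated on the collar at the expected height.
- **Winding:** I held the red knob and followed the circle. The highest force I read was about 13 N, between moves. The shaft angle is not reported, so the 767° is what the hand travelled. The loose socket could take a few degrees off, still well over two turns.
- **Final checks:** The closed fingertips met the hub's top at 0.213 m with 6.6 N, exactly the home height. The side view matched the predicted hub and knob positions to about 1 pixel, the gripper was clear, and the other goods looked untouched.
- **Disagreement:** The top and wrist cameras differed by 4–7 mm on positions. I used the wrist camera for both the crank and the mill, and the fit and touch checks agreed with it.

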